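Cure an inlaid strip with a hand-held lamp

TASK

Lift the curing lamp off its round pad and hold it steady for two seconds over the disc at one end of the metal strip on the leaning rectangular board, its face square to the board and two to four centimetres away; then, keeping that distance and angle, sweep it slowly (under 8 cm a second) along the strip to the plain end and hold it steady there for two seconds. Then stand the lamp upright on its pad again, wholly on the pad, letting go only once it stands. Do not touch or move either work stand with the lamp or the gripper, and leave the bowl, bottle and egg box where they are.

Things in the scene. Friction and masses are not known exactly. Their poses are not given: they have to be found in the camera images.
- lamp: hand-held curing lamp, loose, 152 mm tall, 0.28 kg, standing face down on its pad at the start. Origin: centre of its round flat light face; z runs from there up the handle (light leaves along -z). Aluminium head 64 mm diameter up to z = 22 mm, tapering to z = 42; above it a grey square handle 34 x 34 mm, sides along x and y, up to z = 152. Grip it near z = 125 mm.
- pad: flat black rubber pad, fixed, round, 110 mm diameter, 8 mm thick; origin: centre of its underside, on the table, so its top is 8 mm above the origin. The lamp stands here at the start and at the end.
- work_stand: stand with the rectangular board, fixed: steel foot 116 mm diameter, 12 mm thick, and a column; origin: centre of the foot's underside. The board faces up and to the stand's -x; it sits on a stiff hinge along the stand's y, 70 mm above the table, leaning 27 to 41 degrees from level; its top edge is at most 145 mm above the table. Not to be touched.
- strip_mid (a point): middle of the flush brass strip (8 mm wide) along the long middle line of the dark lacquer board, 110 x 180 x 10 mm. Axes: x up the board's slope, y along the strip towards the disc, z square out of the face. Four steel clips on the long edges (x = +-51 to 63, y = +-22 to 38 mm) stand 3 mm above the face.
- disc (a point): centre of the flush brass disc (24 mm diameter) at one end of the strip, 60 mm along +y from strip_mid; the sweep begins here. Same axes as strip_mid.
- plain_end (a point): the strip's other, plain end, 60 mm along -y from strip_mid; the sweep ends here. Same axes as strip_mid.
- plaque_stand: bystander: the same kind of stand, fixed, with a round lacquer plaque of 130 mm diameter that carries a brass circle and no strip; origin: centre of the foot's underside; highest edge at most 145 mm above the table. Not to be touched.
- bowl: bystander: loose terracotta-coloured bowl, 120 mm across, 55 mm high; origin: centre of its underside
- bottle: bystander: loose amber bottle, 60 mm diameter, 150 mm tall; origin: centre of its underside
- egg_box: bystander: loose open cardboard box with lacquered eggs, 200 x 150 mm (its x, y), 70 mm high; origin: centre of its underside

How it is judged:
By the outcome, as a careful person would: the job done as asked, in the order asked, and still so for the second after the job is handed in, with the robot touching nothing.
It also fails if it takes over 67 s, if anything falls off the work surface, if the arm or the gripper's body presses on something with over 40 N, if the wrist force passes 120 N, or if a joint passes its speed limit or range.

ROBOT

A 6-joint arm with a two-finger parallel gripper is mounted at the origin on the work surface. World frame = base frame: x ahead of the robot, y to its left, z up, the work surface at z = 0. Lengths are in m, angles in rad, forces in N, time in s.
With the tool pointing down it reaches from about 0.25 to 0.725 m from the base axis. Payload 4 kg.
Tool frame: the origin (TCP) lies on the centre line of the jaws, within the pads' length; the fingertips stand 14 mm ahead of it and the grasp point (between the pads) lies 5 mm behind it; z points along the fingers, y is the line along which they close (so a half turn about z gives the same grasp; the last joint's range is limited). The gripper opens to 85 mm and grips with 20 to 120 N. Pads are 22 mm wide; open, the fingers measure 114 mm over their backs; the gripper's body (76 mm by 85 mm) begins 54 mm behind the grasp point. The pads swing forward as they close: fully open they stand 13 mm farther back than shut.
Start: joints at [1.237, 0.241, 0.005, 1.335, 0, 1.571], TCP at [0.164, 0.472, 0.245] pointing down, gripper open.
Joint ranges: [-2.72, 2.72], [-1.05, 1.87], [-1.09, 1.28], [-1.99, 2.15], [-1.42, 1.44], [-3.14, 3.14]. Speed limits (rad/s): [2.79, 2.79, 3.14, 3.14, 3.14, 3.14].

INTERFACE

Orientations are given as a unit quaternion [x, y, z, w].
In Python, from plant import bot gives the robot as it stands. The module is installed in compiled form; this text tells all that it offers.
- The arm moves only by the tool jog_arm, never from a script. Its argument "increments" is text: rows parted by semicolons, each of 5 numbers parted by spaces: the closure, from -1 (fully open) to 1 (shut), then the shift along the tool's x, y, z as a fraction of full scale, then the turn about the tool's z as a fraction of full scale. In form: claw dx dy dz spin; .... A call has 1 to 10 rows; each row shifts and turns the commanded pose from where the row before left it, along the tool's axes as they then stand; what a row does not reach is not made up. Full scale, the value 1, is 0.03 m for a shift and 0.08 rad for a turn. A row lasts 1/8 s, in which the tool goes at most 62.5 mm and 10.7 degrees, less where a joint would pass 70% of its speed; a pose out of reach is approached as far as the arm can. A call with a number of a shift or a turn outside -1 to 1 is refused whole. A call with a gripper value outside its range is refused whole. The fingers move at their own pace and stop on an object; the grip force is fixed at half the most. Time passes only in rows, so rows that do not move let the fingers close. It gives the time, the measured TCP pose, the force, the opening and the grip force at its end, in the units of the state.
- bot.get_state(): the state, without advancing time (a new reading comes with each control period).
- bot.snapshot(name): name is "side" or "top" or "wrist"; returns a dict with "frame" (420x560x3 uint8, red, green, blue), "camera_matrix" (3x3 intrinsics, pixels), "world_to_cam" (4x4, takes a point from world to camera coordinates). Camera axes: x right, y up, looking along -z (the intrinsics and any distortion apply to the point x, -y, -z); pixel columns grow to the right and rows downward; lengths in m; the calibration is good to about 2 mm. The wrist camera is an equidistant fisheye: a pixel r from the principal point sees the ray r / f radians off the axis. A picture is of the moment at which its call begins. There is no depth.
- bot.hand_in(): hands the job in; it is judged then, once.
Trained networks look in the newest picture that a camera, given by its name, has taken for a name from the list of things; names that differ only in an ending like _2 or _b are one class to them, and where a whole thing is asked for, a point or a joint stands for the part that bears it (a point fixed in the world has none). Each returns a list of dicts, best first, with "p" (0 to 1); they miss things now and then, are a little off and sometimes report something else, mostly with a low value. They report only what shows in the picture. A call takes as long as a camera call.
- bot.recognise(thing, camera): "uv" ([column, row] in pixels, amid what is visible of it).
- bot.trace(thing, camera): "mask" (420x560 bool, what is visible of it) and "uv" ([column, row] in pixels, amid what is visible of it).
- bot.place_of(thing, camera): "uv" ([column, row] in pixels: a listed point, or the origin of a listed thing).
The state is a dict: "t": time; "q": joint angles; "qd": joint speeds; "joint_efforts": joint torques, N m; "ee_pos": TCP position; "ee_rot": TCP orientation; "force": force on the tool from outside, world axes, zero at the start; "torque": the same for the moment, N m; "finger_gap": finger opening in m; "grasp_force": force on a finger pad.
Only numpy, scipy, OpenCV 4.12 (cv2) and the standard library are available. Lean on these libraries where they do the work, as an engineer would, in place of code of your own. Each camera call takes 0.05 s, during which the arm holds its last target. There are 200 camera calls.

## Working session

There is one attempt and no reset: what is moved stays moved. The work goes in short steps, Python scripts to look and compute and a tool call to move; the robot and the scene stay as the last step left them, time stands still between calls to the robot, and variables do not carry over. Pictures are saved under pics/ and viewed, at most 13 in all, crops included, and the job is handed in when it is done.

Besides the shell and the picture viewer there is one more tool, called after "Request:" as name(argument=value, ...) on one line, values as JSON. jog_arm: Moves the arm, as the interface text tells. Shift numbers are shares of 0.03 m and turn numbers shares of 0.08 rad, none past 1 either way. Its arguments: {"type":"object","properties":{"increments":{"type":"string"}},"required":["increments"]}

```bash
mkdir -p pics
cat > h.py <<'E'
import numpy as np, cv2, json
from plant import bot
from scipy.optimize import least_squares
from scipy.spatial.transform import Rotation as R
def snap(c,save=None):
    s=bot.snapshot(c)
    if save: cv2.imwrite(f'pics/{save}.png',s['frame'][:,:,::-1])
    return s
def ray(s,uv,cam):
    K=s['camera_matrix'];W=s['world_to_cam']
    a=(uv[0]-K[0,2])/K[0,0];b=(uv[1]-K[1,2])/K[1,1]
    if cam=='wrist':
        r=np.hypot(a,b);k=np.sin(r)/max(r,1e-9);d=np.array([a*k,-b*k,-np.cos(r)])
    else: d=np.array([a,-b,-1.])
    d=W[:3,:3].T@d
    return -W[:3,:3].T@W[:3,3], d/np.linalg.norm(d)
def tri(rs):
    A=sum(np.eye(3)-np.outer(d,d) for o,d in rs);b=sum((np.eye(3)-np.outer(d,d))@o for o,d in rs)
    p=np.linalg.solve(A,b);return p,[round(1e3*float(np.linalg.norm(np.cross(d,p-o))),1) for o,d in rs]
def atz(r,z): o,d=r; return o+d*(z-o[2])/d[2]
def proj(s,p):
    c=s['world_to_cam'][:3,:3]@p+s['world_to_cam'][:3,3];K=s['camera_matrix']
    return np.array([K[0,0]*c[0]/-c[2]+K[0,2],K[1,1]*-c[1]/-c[2]+K[1,2]])
def st():
    s=bot.get_state();print('t',s['t'],'q',np.round(s['q'],3),'pos',np.round(s['ee_pos'],4),'R\n',np.round(R.from_quat(s['ee_rot']).as_matrix(),3),'f',np.round(s['force'],1),'gap',s['finger_gap'],s['grasp_force']);return s
E
python3 - <<'E'
from h import *
np.set_printoptions(suppress=True,precision=4)
S={c:snap(c,c+'0') for c in ('side','top','wrist')}
st()
for c in S: print(c,ray(S[c],[280,210],c))
for th in ['lamp','pad','work_stand','strip_mid','disc','plain_end','plaque_stand','bowl','bottle','egg_box']:
    rs=[]
    for c in S:
        L=bot.place_of(th,c)
        print(th,c,[(np.round(d['uv'],1).tolist(),round(d['p'],2)) for d in L[:2]])
        if L and L[0]['p']>.4: rs.append(ray(S[c],L[0]['uv'],c))
    if len(rs)>1: print('   ',*tri(rs))
E
```

```text
t 0.15 q [ 1.237  0.241  0.004  1.335 -0.     1.571] pos [0.1637 0.472  0.2446] R
 [[-0.945  0.328 -0.001]
 [ 0.328  0.945 -0.002]
 [-0.    -0.002 -1.   ]] f [-0.7 -0.3 -0.6] gap 0.08534995796331943 0.0
side (array([ 0.0376, -0.7347,  0.6571]), array([ 0.4999,  0.6802, -0.5361]))
top (array([ 0.5188, -0.0013,  1.7357]), array([ 0.0574, -0.0019, -0.9983]))
wrist (array([0.1015, 0.4939, 0.3723]), array([ 0.2417, -0.0964, -0.9655]))
lamp side [([351.9, 279.6], 0.68), ([281.1, 202.1], 0.16)]
lamp top [([364.3, 212.3], 0.67)]
lamp wrist [([374.4, 338.4], 0.39)]
    [ 0.6054 -0.2714  0.0072] [1.2, 1.2]
pad side [([354.7, 281.9], 0.85), ([353.5, 278.8], 0.67)]
pad top [([365.9, 210.7], 0.78)]
pad wrist []
    [ 0.6105 -0.2773  0.0015] [1.5, 1.5]
work_stand side [([282.0, 229.2], 0.58)]
work_stand top [([275.7, 216.6], 0.74)]
work_stand wrist []
    [ 0.5964  0.0105 -0.002 ] [1.8, 1.8]
strip_mid side [([279.7, 204.7], 0.96), ([163.3, 172.5], 0.32)]
strip_mid top [([280.0, 218.5], 0.66)]
strip_mid wrist []
    [ 0.5827 -0.0007  0.0944] [5.8, 5.8]
disc side [([268.2, 193.1], 0.67)]
disc top [([257.5, 227.7], 0.83)]
disc wrist []
    [0.5672 0.0592 0.1082] [8.1, 8.1]
plain_end side [([297.7, 207.3], 0.71)]
plain_end top [([295.2, 212.0], 0.72)]
plain_end wrist []
    [ 0.6042 -0.0487  0.1032] [2.1, 2.1]
plaque_stand side [([239.7, 192.3], 0.81)]
plaque_stand top [([196.5, 217.4], 0.94)]
plaque_stand wrist []
    [0.5984 0.2625 0.0041] [1.1, 1.1]
bowl side [([396.7, 353.7], 0.72)]
bowl top [([429.4, 236.6], 0.55)]
bowl wrist []
    [ 0.5257 -0.4762  0.0068] [0.0, 0.0]
bottle side [([310.1, 196.2], 0.59)]
bottle top [([245.5, 161.3], 0.86), ([115.1, 273.6], 0.41)]
bottle wrist []
    [0.7764 0.1024 0.0087] [0.8, 0.8]
egg_box side [([159.0, 174.6], 0.98)]
egg_box top [([113.9, 274.7], 0.73)]
egg_box wrist [([375.0, 339.5], 0.58)]
    [0.417  0.5241 0.0106] [4.7, 5.0, 2.4]
```

Run:
```python
import cv2
a=cv2.imread('pics/side0.png')[110:330,200:440];b=cv2.imread('pics/top0.png')[140:270,180:420]
cv2.imwrite('pics/s.png',cv2.resize(a,None,fx=2.7,fy=2.7,interpolation=3));cv2.imwrite('pics/t.png',cv2.resize(b,None,fx=3.3,fy=3.3,interpolation=3))
```

```text
(no output)
```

View pics/s.png

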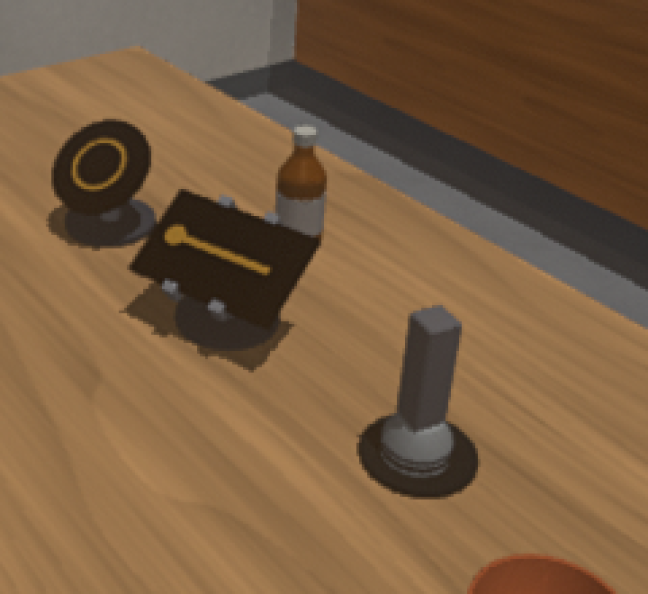

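View pics/t.png

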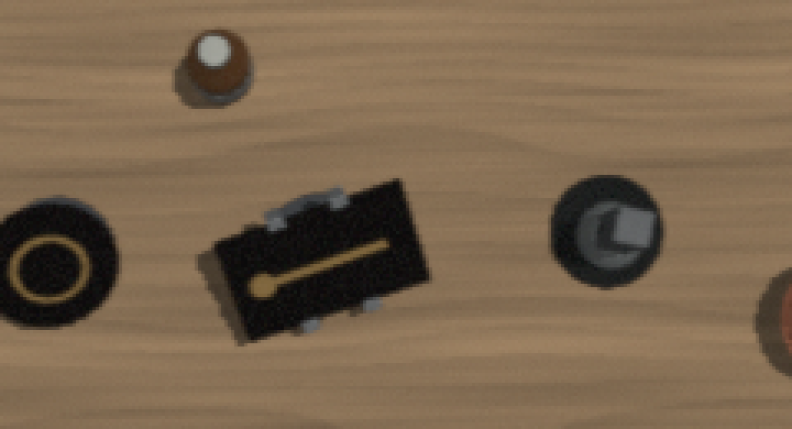

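```bash
cat > fit.py <<'E'
from h import *
np.set_printoptions(suppress=True,precision=4)
S={c:snap(c) for c in ('side','top')}
sc=lambda L:np.array(L)/2.7+[200,110]-.3
tc=lambda L:np.array(L)/3.3+[180,140]-.3
def fit(pts,obs,pose,x0):
    f=lambda x:np.concatenate([(proj(S[c],pose(x,p))-o) for c in obs for p,o in zip(pts,obs[c])]).ravel()
    r=least_squares(f,x0,loss='soft_l1');print(r.x,'rms px',np.sqrt(np.mean(f(r.x)**2)),np.round(f(r.x),1));return r.x
B=np.array([[55,90,0],[55,-90,0],[-55,-90,0],[-55,90,0],[0,60,0],[0,-62,0]])/1e3
bp=lambda x,p:x[:3]+R.from_euler('ZY',[x[3],-x[4]]).apply(p)
ob={'side':sc([(180,190),(320,238),(275,325),(131,268),(175,236),(269,270.5)]),'top':tc([(216,243),(401,180),(429,282),(244,343),(262,287),(388,244)])}
b=fit(B,ob,bp,[.585,0,.1,.33,.6]); print('lean deg',np.degrees(b[4]),'yaw',np.degrees(b[3]),'n',R.from_euler('ZY',[b[3],-b[4]]).apply([0,0,1]))
for y in(.06,-.06):print(bp(b,np.array([0,y,0])))
L=np.array([[17,17,152],[17,-17,152],[-17,-17,152],[-17,17,152]])/1e3
lp=lambda x,p:x[:3]+R.from_euler('Z',x[3]).apply(p)
ol={'side':sc([(434,306),(461,323),(435,331),(409,313)]),'top':tc([(615,206),(656,211),(650,248),(612,243)])}
l=fit(L,ol,lp,[.605,-.271,.008,-.1]); print('lamp yaw',np.degrees(l[3]))
for c in S:
    for th in('pad','lamp'):
        m=bot.trace(th,c); 
        if m: print(c,th,m[0]['p'],m[0]['mask'].sum())
    m=bot.trace('pad',c)[0]['mask'].astype(np.uint8); m2=bot.trace('lamp',c)[0]['mask'].astype(np.uint8)
    h=cv2.convexHull(cv2.findNonZero(m)); e=cv2.fitEllipse(h); print('pad ell',c,e, atz(ray(S[c],e[0],c),.008))
E
python3 fit.py
```

```text
[0.5846 0.0029 0.096  0.3143 0.5614] rms px 0.9601633075963265 [ 0.3 -1.2  0.   0.1 -3.2  0.9 -1.5 -0.3  0.4 -0.4  0.5  0.9 -1.3  0.8
  0.   0.1  0.7 -0.5  1.3  0.1 -0.2 -0.7 -0.1 -0.9]
lean deg 32.16535647268308 yaw 18.009079343270205 n [-0.5063 -0.1646  0.8465]
[0.566 0.06  0.096]
[ 0.6031 -0.0541  0.096 ]
[ 0.609  -0.2691  0.0098 -0.102 ] rms px 0.7355416559652469 [ 1.3 -1.2  1.1 -0.1 -0.9  1.1 -0.9  0.1  0.   0.1 -0.7 -0.5  0.3  0.
  0.   0.5]
lamp yaw -5.84443643385959
side pad 0.92 571
side lamp 0.76 1280
pad ell side ((354.6124267578125, 278.3879089355469), (31.228723526000977, 44.3803596496582), 99.23751831054688) [ 0.6124 -0.2719  0.008 ]
top pad 0.93 614
top lamp 0.62 395
pad ell top ((364.1333923339844, 209.48660278320312), (34.115814208984375, 35.567047119140625), 31.54627227783203) [ 0.6151 -0.2718  0.008 ]
```

Request:
jog_arm(increments="-1 0 0 0 -0.97; -1 0 0 0 -0.97; -1 0 0 0 -0.97; -1 -0.95 -0.89 0 0; -1 -0.95 -0.89 0 0; -1 -0.95 -0.89 0 0; -1 -0.95 -0.89 0 0; -1 -0.95 -0.89 0 0; -1 -0.95 -0.89 0 0; -1 -0.95 -0.89 0 0")

```text
t: 3.4
ee_pos: [0.3442, 0.2654, 0.2455]
ee_rot: [0.05, 0.999, 0.0, 0.0]
force: [1.5, -0.7, 0.3]
finger_gap: 0.0855
grasp_force: 0.0
```

Request:
jog_arm(increments="-1 -0.95 -0.89 0 0; -1 -0.95 -0.89 0 0; -1 -0.95 -0.89 0 0; -1 -0.95 -0.89 0 0; -1 -0.95 -0.89 0 0; -1 -0.95 -0.89 0 0; -1 -0.95 -0.89 0 0; -1 0 0 0 0")

```text
t: 4.4
ee_pos: [0.5244, 0.0584, 0.2449]
ee_rot: [0.052, 0.999, -0.0, 0.0]
force: [0.0, -0.4, 0.1]
finger_gap: 0.0856
grasp_force: 0.0
```

Run:
```python
from h import *
s=snap('wrist','w1');st();print(s['camera_matrix'],ray(s,[280,210],'wrist'))
```

```text
t 4.45 q [0.113 0.295 0.076 1.353 0.    0.216] pos [0.5234 0.0594 0.2449] R
 [[-0.995  0.103 -0.001]
 [ 0.103  0.995  0.   ]
 [ 0.001  0.    -1.   ]] f [-0.4 -0.3  0.7] gap 0.08542897536355663 0.0
[[325.1922621    0.         282.68545919]
 [  0.         325.1922621  210.25830275]
 [  0.           0.           1.        ]] (array([0.45897963, 0.06561292, 0.3726442 ]), array([ 0.25719836, -0.0376838 , -0.9656236 ]))
```

View pics/w1.png

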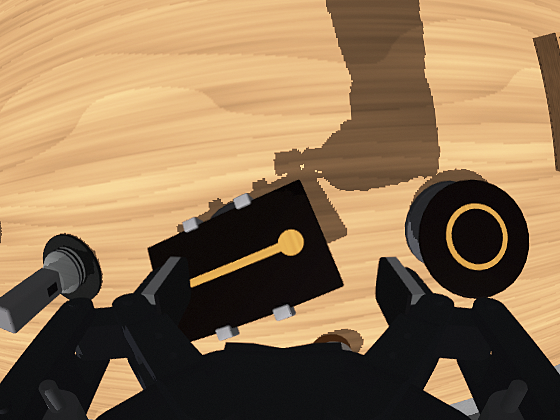

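```bash
python3 - <<'E' | head -40
import h
exec(open('fit.py').read().split('L=np.array')[0])
sw=snap('wrist')
def projw(p):
    W=sw['world_to_cam'];c=W[:3,:3]@p+W[:3,3];v=np.array([c[0],-c[1],-c[2]]);r=np.hypot(v[0],v[1]);th=np.arctan2(r,v[2]);K=sw['camera_matrix']
    return np.array([K[0,2],K[1,2]])+K[0,0]*th*v[:2]/r
wp=np.array([[-55,-90,0],[-55,90,0],[55,90,0],[0,60,0],[-57,-30,1.5],[-57,30,1.5],[57,-30,1.5],[57,30,1.5]])/1e3
wo=np.array([(148,246),(300,180),(343,286),(290.5,242),(191,226),(242,201),(228,333),(284,312)])
def res(x,w=1):
    a=[(proj(S[c],bp(x,p))-o) for c in ob for i,(p,o) in enumerate(zip(B,ob[c])) if not(c=='side' and i==2)]
    return np.concatenate([np.ravel(a)*w,np.ravel([projw(bp(x,p))-o for p,o in zip(wp,wo)])])
for w in (1,.05):
    r=least_squares(res,b,args=(w,),loss='soft_l1');x=r.x
    print(w,x,'lean',np.degrees(x[4]),'yaw',np.degrees(x[3]));print(np.round(res(x),1))
    print('disc',bp(x,np.array([0,.06,0])),'plain',bp(x,np.array([0,-.06,0])),'n',R.from_euler('ZY',[x[3],-x[4]]).apply([0,0,1]))
for th in('lamp','disc','strip_mid','pad'):
    print(th,[(d['uv'],d['p']) for d in bot.place_of(th,'wrist')[:1]])
E
```

```text
[0.5846 0.0029 0.096  0.3143 0.5614] rms px 0.9601633075963265 [ 0.3 -1.2  0.   0.1 -3.2  0.9 -1.5 -0.3  0.4 -0.4  0.5  0.9 -1.3  0.8
  0.   0.1  0.7 -0.5  1.3  0.1 -0.2 -0.7 -0.1 -0.9]
lean deg 32.16535647268308 yaw 18.009079343270205 n [-0.5063 -0.1646  0.8465]
[0.566 0.06  0.096]
[ 0.6031 -0.0541  0.096 ]
1 [0.5845 0.007  0.0899 0.3198 0.5307] lean 30.408932216874447 yaw 18.321499897023347
[-0.5  0.5 -1.   1.6 -2.4  0.6 -0.5  0.9 -0.5  2.  -2.6  0.9 -1.7  0.
 -0.5 -0.3  0.2  0.6 -1.4 -0.5 -1.6 -0.8 -0.8  1.8 -0.8 -0.6  0.7  0.4
  0.8  1.6 -0.  -0.9  0.4  0.8 -2.1 -0.6 -1.   0.5]
disc [0.5656 0.064  0.0899] plain [ 0.6033 -0.05    0.0899] n [-0.4805 -0.1591  0.8624]
0.05 [0.5854 0.0072 0.0874 0.3197 0.4998] lean 28.636788977036392 yaw 18.31652431906344
[-0.1  1.4 -0.7  2.6 -2.3  0.9 -0.3  1.5 -0.3  2.6 -2.7  0.3 -1.9 -0.5
 -0.5 -0.3  0.3  0.5 -1.5 -0.8 -1.7 -1.1 -0.5  1.7 -0.9 -0.5  0.5 -0.
  1.   1.6  0.2 -1.   0.5  0.8 -0.7 -1.5 -0.2 -0.3]
disc [0.5666 0.0641 0.0874] plain [ 0.6043 -0.0498  0.0874] n [-0.455  -0.1506  0.8777]
lamp [([68.8, 268.5], 0.68)]
disc [([288.9, 244.8], 0.63)]
strip_mid [([228.2, 266.0], 0.84)]
pad [([70.1, 266.3], 0.61)]
```

Request:
jog_arm(increments="-1 -0.4 -1 0 0; -1 -0.4 -1 0 0; -1 -0.4 -1 0 0; -1 -0.4 -1 0 0; -1 -0.4 -1 0 0; -1 -0.4 -1 0 0; -1 -0.4 -1 0 0; -1 -0.4 -1 0 0; -1 -0.4 -1 0 0; -1 -0.4 -1 0 0")

```text
t: 6.05
ee_pos: [0.6126, -0.2506, 0.2454]
ee_rot: [0.05, 0.999, 0.0, 0.0]
force: [-0.1, 0.7, 0.1]
finger_gap: 0.0853
grasp_force: 0.0
```

Request:
jog_arm(increments="-1 0 -0.6 0 0; -1 0 0 0 0")

```text
t: 6.3
ee_pos: [0.6099, -0.2688, 0.245]
ee_rot: [0.051, 0.999, 0.0, -0.0]
force: [-0.5, 1.3, 0.0]
finger_gap: 0.0858
grasp_force: 0.0
```

Run:
```python
from h import *
s=snap('wrist','w2');st()
for th in('lamp','pad'): print(th,[(d['uv'],d['p'],atz(ray(s,d['uv'],'wrist'),.008)) for d in bot.place_of(th,'wrist')[:1]])
```

```text
t 6.35 q [-4.140e-01  5.920e-01  5.360e-01  1.515e+00  1.000e-03 -3.130e-01] pos [ 0.61   -0.2678  0.2452] R
 [[-0.995  0.101 -0.   ]
 [ 0.101  0.995  0.001]
 [ 0.001  0.001 -1.   ]] f [ 0.5  0.  -0.5] gap 0.08551731734803805 0.0
lamp [([281.2, 183.2], 0.95, array([ 0.61007084, -0.27083819,  0.008     ]))]
pad []
```

View pics/w2.png

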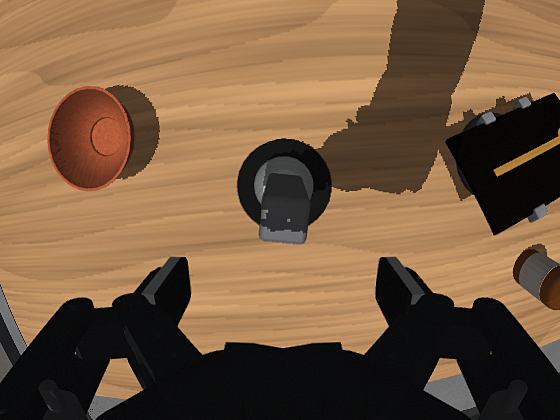

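Request:
jog_arm(increments="-1 0 -0.05 1 0; -1 0 -0.05 1 0; -1 0 0 1 0; -1 0 0 0.9 0; -1 0 0 0 0; 1 0 0 0 0; 1 0 0 0 0; 1 0 0 0 0; 1 0 0 0 0; 1 0 0 0 0")

```text
t: 7.7
ee_pos: [0.6112, -0.2708, 0.1301]
ee_rot: [0.05, 0.999, 0.0, 0.002]
force: [0.5, 3.0, 6.5]
finger_gap: 0.0347
grasp_force: 57.1
```

Request:
jog_arm(increments="1 0.25 0 -0.02 0; 1 0.25 0 -0.02 0; 1 0.25 0 -0.02 0; 1 0 0 0 0")

```text
t: 8.2
ee_pos: [0.5863, -0.2689, 0.1298]
ee_rot: [0.051, 0.999, 0.0, -0.001]
force: [-0.5, -0.2, 1.9]
finger_gap: 0.034
grasp_force: 59.1
```

```bash
cat > tilt.py <<'E'
from h import *
np.set_printoptions(suppress=True,precision=4)
import sys
s=st();T=R.from_quat(s['ee_rot']).as_matrix();g=s['ee_pos']-.005*T[:,2]
S={c:snap(c,sys.argv[1]+c) for c in('side','top')};rs=[]
for c in S:
    for d in bot.place_of('lamp',c)[:1]: print(c,np.round(d['uv'],1),d['p']);rs.append(ray(S[c],d['uv'],c))
# tilt from silhouettes: fit lamp pose, axis in tool xz-plane through grasp point
H=[]
for a in np.linspace(0,2*np.pi,24,endpoint=False):
    for r,z in((32,0),(32,22)): H.append([r*np.cos(a),r*np.sin(a),z])
H=np.array(H+[[sx*17,sy*17,z] for sx in(1,-1) for sy in(1,-1) for z in(42,152)])/1e3
m={}
for c in S:
    L=bot.trace('lamp',c)
    if L: m[c]=L[0]['mask']; print(c,L[0]['p'],m[c].sum())
def face(th,h): # th>0: handle leans to tool +x
    ax=-np.cos(th)*T[:,2]+np.sin(th)*T[:,0]; X=np.cross(T[:,1],ax)
    return g-h*ax, np.c_[X,T[:,1],ax]
def score(v,each=False):
    o,M=face(*v[:2]);t=[]
    for i,c in enumerate(m):
        uv=np.array([proj(S[c],o+M@p) for p in H])+v[2+2*i:4+2*i]
        im=np.zeros((420,560),np.uint8)
        hd=uv[:48];ha=uv[48:]
        for q in(hd,ha):cv2.fillConvexPoly(im,cv2.convexHull((q*16).astype(np.float32)).astype(np.int32),1,shift=4)
        t.append((im.astype(bool)^m[c]).sum()/m[c].sum()*1.)
    return t if each else sum(t)+.01*np.sum(np.square(v[2:]))/4
if m:
    from scipy.optimize import differential_evolution as de
    r=de(score,[(-.2,.9),(.118,.132)]+[(-3,3)]*(2*len(m)),seed=1,maxiter=40,popsize=8)
    print('tilt deg',np.degrees(r.x[0]),'h',r.x[1],'off',r.x[2:],'iou-err',score(r.x,1))
    print('face',face(*r.x[:2])[0])
if len(rs)==2:
    p,e=tri(rs);d=g-p;print('net face',p,e,'len',np.linalg.norm(d),'tilt',np.degrees(np.arctan2(d@T[:,0],-d@T[:,2])),'side',d@T[:,1])
E
python3 tilt.py a
```

```text
t 8.2 q [-0.43   0.594  0.238  1.217 -0.    -0.328] pos [ 0.5863 -0.2689  0.1298] R
 [[-0.995  0.102 -0.002]
 [ 0.102  0.995  0.   ]
 [ 0.002  0.    -1.   ]] f [-0.5 -0.2  1.9] gap 0.034039152118766014 59.07540466636419
side [346.8 281. ] 0.8
top [366.5 219.8] 0.59
side 0.6 1078
top 0.48 99
tilt deg 3.292198998481824 h 0.12797519304857635 off [-1.9472 -0.0603 -1.0115  2.1994] iou-err [np.float64(0.3404452690166976), np.float64(3.1515151515151514)]
face [ 0.5933 -0.2696  0.007 ]
net face [ 0.5812 -0.2761  0.0189] [0.9, 0.9] len 0.11617698193862011 tilt -2.035328811225778 side 0.007629091479953486
```

Request:
jog_arm(increments="1 0 0 -0.7 0; 1 0.8 0 0 0; 1 0.8 0 0 0; 1 0.65 0 0 0; 1 0 0 0.5 0; 1 0 0 0.35 0; 1 0 0 0.15 0; 1 0 0 0 0")

```text
t: 9.5
ee_pos: [0.5211, -0.2616, 0.1217]
ee_rot: [0.05, 0.999, 0.0, 0.0]
force: [-2.4, 2.0, 5.2]
finger_gap: 0.0343
grasp_force: 60.0
```

```bash
python3 tilt.py b
```

```text
t 9.5 q [-0.466  0.481  0.025  1.115  0.001 -0.365] pos [ 0.5211 -0.2616  0.1217] R
 [[-0.995  0.1    0.   ]
 [ 0.1    0.995  0.001]
 [-0.     0.001 -1.   ]] f [-2.4  2.   5.2] gap 0.03430560496793412 60.00219318084419
side [323.2 290.6] 0.85
top [363.  240.3] 0.67
side 0.84 1197
top 0.56 77
tilt deg 1.458890827641161 h 0.1295136252428195 off [-1.7097 -0.1247 -0.659   1.8278] iou-err [np.float64(0.26900584795321636), np.float64(4.259740259740259)]
face [ 0.5244 -0.2618 -0.0028]
net face [ 0.5167 -0.2642  0.0134] [1.1, 1.1] len 0.11337318796358717 tilt -2.0795658844605307 side 0.003132786343702875
```

Request:
jog_arm(increments="1 -0.25 0 0 0; 1 -0.25 0 -0.05 0; 1 -0.25 0 -0.05 0; 1 -0.25 0 0 0; 1 0 0 0 0")

```text
t: 10.42
ee_pos: [0.5503, -0.265, 0.124]
ee_rot: [0.05, 0.999, 0.0, -0.001]
force: [-4.1, 1.3, 5.2]
finger_gap: 0.0336
grasp_force: 60.8
```

```bash
python3 tilt.py c
python3 - <<'E'
import cv2
a=cv2.imread('pics/cside.png')[170:330,250:430]
cv2.imwrite('pics/c1.png',cv2.resize(a,None,fx=3.5,fy=3.5,interpolation=3))
E
```

```text
t 10.425 q [-0.448  0.532  0.116  1.157 -0.001 -0.348] pos [ 0.5503 -0.265   0.124 ] R
 [[-0.995  0.1   -0.002]
 [ 0.1    0.995  0.   ]
 [ 0.002  0.    -1.   ]] f [-4.1  1.3  5.2] gap 0.033550668600940296 60.7929790019989
side [326.4 289.8] 0.64
top [363.  237.2] 0.73
side 0.79 1246
top 0.76 194
tilt deg -4.575326188954333 h 0.1308481749175556 off [-2.5061 -1.2     0.6933  2.9857] iou-err [np.float64(0.24558587479935795), np.float64(1.268041237113402)]
face [ 0.5397 -0.2639 -0.0014]
net face [ 0.5265 -0.2648  0.0111] [1.1, 1.1] len 0.120316872343578 tilt -11.27521606747476 side 0.0022441594225013606
```

View pics/c1.png

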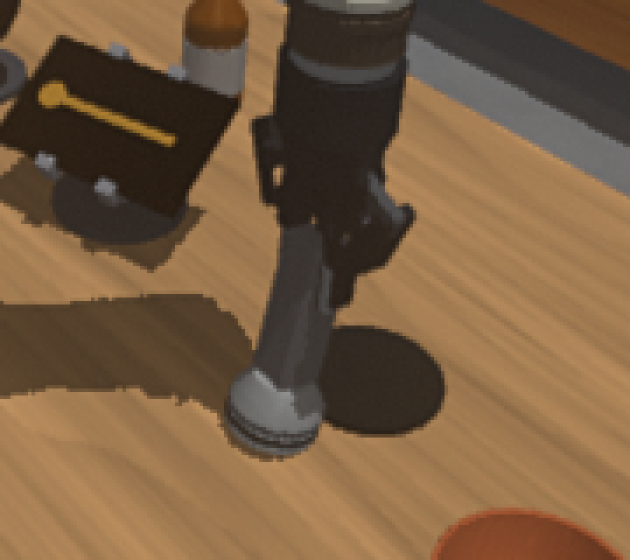

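Request:
jog_arm(increments="1 -0.25 0 0 0; 1 -0.25 0 0 0; 1 -0.25 0 0 0; 1 -0.25 0 0.03 0; 1 -0.2 0 0.03 0; 1 0 0 0 0")

```text
t: 11.48
ee_pos: [0.5859, -0.2685, 0.1212]
ee_rot: [0.05, 0.999, 0.0, -0.001]
force: [-4.5, 0.6, 0.9]
finger_gap: 0.0333
grasp_force: 60.3
```

```bash
python3 tilt.py d
```

```text
t 11.475 q [-0.43   0.599  0.224  1.198 -0.    -0.329] pos [ 0.5859 -0.2685  0.1212] R
 [[-0.995  0.101 -0.002]
 [ 0.101  0.995  0.001]
 [ 0.002  0.    -1.   ]] f [-4.5  0.6  0.9] gap 0.033327504296406026 60.31959414482117
side [325.5 287.8] 0.62
top [361.7 241.8] 0.6
side 0.73 1217
top 0.69 228
tilt deg -11.42091308344334 h 0.13133112954323767 off [-2.9395 -0.5479 -2.1895  2.8392] iou-err [np.float64(0.4527526705012325), np.float64(1.5394736842105263)]
face [ 0.5598 -0.2658 -0.0024]
net face [ 0.5165 -0.2627  0.0213] [4.8, 4.8] len 0.1259110225560942 tilt -33.47072867330849 side 0.0012041776591167946
```

```bash
cat > t2.py <<'E'
from h import *
import sys
np.set_printoptions(suppress=True,precision=4)
s=bot.get_state();T=R.from_quat(s['ee_rot']).as_matrix();g=s['ee_pos']-.005*T[:,2]
print(s['t'],s['ee_pos'],s['force'])
def face(th,h=.127):
    ax=-np.cos(th)*T[:,2]+np.sin(th)*T[:,0]; return g-h*ax
rs=[]
for c in('wrist','side','top'):
    S=snap(c,sys.argv[1]+c)
    for d in bot.place_of('lamp',c)[:1]:
        o,u=ray(S,d['uv'],c)
        e=lambda v:np.cross(u,face(v[0])-o)
        r=least_squares(e,[float(sys.argv[2])]);print(c,np.round(d['uv'],1),round(d['p'],2),'tilt',round(float(np.degrees(r.x[0])),1),'miss mm',np.round(1e3*np.linalg.norm(r.fun),1));rs.append((o,u))
f=lambda v:np.concatenate([np.cross(u,face(v[0],v[1])-o) for o,u in rs]+[[.3*(v[1]-.127)]])
r=least_squares(f,[float(sys.argv[2]),.127]);print('all',np.degrees(r.x[0]),r.x[1],np.round(f(r.x)*1e3,1),face(*r.x))
E
python3 t2.py e -0.4
```

```text
11.775 [ 0.5857 -0.2686  0.1216] [-3.4213  1.1558 -3.0404]
wrist [282.4 137.3] 0.9 tilt -26.5 miss mm 0.4
side [326.5 285.8] 0.8 tilt -27.8 miss mm 5.6
top [362.6 238.2] 0.56 tilt -29.1 miss mm 1.2
all -29.4556109323049 0.1209034208250387 [ 0.6  2.5  0.  -0.5  0.3 -0.1  0.1 -2.3  0.4 -1.8] [ 0.5264 -0.2625  0.0214]
```

View pics/ewrist.png

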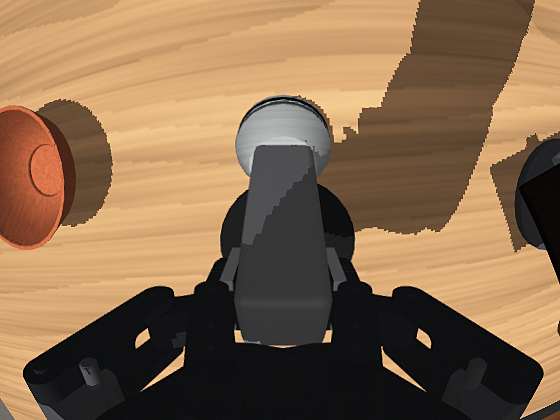

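```bash
cat > t3.py <<'E'
from h import *
def fitw(A,B,top,th0):
    s=bot.snapshot('wrist');st_=bot.get_state();T=R.from_quat(st_['ee_rot']).as_matrix();g=st_['ee_pos']-.005*T[:,2]
    W=s['world_to_cam'];K=s['camera_matrix']
    def pw(p):
        c=W[:3,:3]@p+W[:3,3];v=np.array([c[0],-c[1],-c[2]]);r=np.hypot(v[0],v[1]);return K[:2,2]+K[0,0]*np.arctan2(r,v[2])*v[:2]/r
    P=np.array([[17,17,42],[17,-17,42],[17,17,152],[17,-17,152]])/1e3
    O=np.array([A[1],A[0],B[1],B[0]])
    def f(v):
        th,h,du,dv=v;ax=-np.cos(th)*T[:,2]+np.sin(th)*T[:,0];X=np.cos(th)*T[:,0]+np.sin(th)*T[:,2]
        q=lambda p:pw(g-h*ax+p[0]*X+p[1]*T[:,1]+p[2]*ax)+[du,dv]
        rim=min(q((.032*np.cos(a),.032*np.sin(a),0))[1] for a in np.linspace(-1,1,21))
        return np.r_[np.ravel([q(p)-o for p,o in zip(P,O)]),rim-top,.5*du,.5*dv,(h-.127)*300]
    r=least_squares(f,[th0,.127,0,0]);print('tilt',np.degrees(r.x[0]),'h',r.x[1],'off',r.x[2:],np.round(r.fun,1))
E
python3 - <<'E'
from t3 import *
fitw([(256,146),(312,146)],[(240,302),(329,302)],95.5,-.45)
E
```

```text
tilt -26.26503409160922 h 0.133700625448214 off [1.59150429 3.57591724] [ 0.5 -1.1  0.2 -1.1  3.3 -0.1 -4.4 -0.1  1.5  0.8  1.8  2. ]
```

```bash
cat > bf.py <<'E'
import io,contextlib
with contextlib.redirect_stdout(io.StringIO()): exec(open('fit.py').read().split('L=np.array')[0])
def wcam(pos,T):
    return None
E
python3 - <<'E'
exec(open('bf.py').read())
# wrist camera at w1 pose: rebuild from present hand-eye
s=bot.snapshot('wrist');q=bot.get_state()
def M(p,Rm): A=np.eye(4);A[:3,:3]=Rm;A[:3,3]=p;return A
E=s['world_to_cam']@M(q['ee_pos'],R.from_quat(q['ee_rot']).as_matrix())
T1=M([.5234,.0594,.2449],np.array([[-.995,.103,-.001],[.103,.995,0],[.001,0,-1]]));W=E@np.linalg.inv(T1);K=s['camera_matrix']
def projw(p):
    c=W[:3,:3]@p+W[:3,3];v=np.array([c[0],-c[1],-c[2]]);r=np.hypot(v[0],v[1]);return K[:2,2]+K[0,0]*np.arctan2(r,v[2])*v[:2]/r
wp=np.array([[-55,-90,0],[-55,90,0],[55,90,0],[0,60,0],[-57,-30,1.5],[-57,30,1.5],[57,-30,1.5],[57,30,1.5]])/1e3
wo=np.array([(148,246),(300,180),(343,286),(290.5,242),(191,226),(242,201),(228,333),(284,312)])
def res(v):
    x=v[:5]
    a=[(proj(S[c],bp(x,p))-o+v[5+2*j:7+2*j]) for j,c in enumerate(('side','top')) for i,(p,o) in enumerate(zip(B,ob[c])) if not(c=='side' and i==2)]
    return np.concatenate([np.ravel(a),.7*np.ravel([projw(bp(x,p))-o+v[9:11] for p,o in zip(wp,wo)]),v[5:7],v[7:9]*1.5,v[9:11]*.5])
r=least_squares(res,np.r_[b,np.zeros(6)],loss='soft_l1');x=r.x;J=r.jac;C=np.linalg.inv(J.T@J)
print(x,'lean',np.degrees(x[4]),'sd',np.degrees(np.sqrt(C[4,4])),'yaw',np.degrees(x[3]),'z sd',C[2,2]**.5);print(np.round(res(x),1))
print('disc',bp(x,np.array([0,.06,0])),'plain',bp(x,np.array([0,-.06,0])))
E
```

```text
[ 0.5851  0.005   0.09    0.3171  0.5361  0.2006 -1.0666  0.4332  0.1611
  0.8534 -0.5509] lean 30.714095697950327 sd 1.8749917295676652 yaw 18.168118090371312 z sd 0.002568584175447665
[ 0.3 -0.5 -0.2  0.8 -1.6 -0.2  0.3  0.   0.3  1.2 -1.5  0.8 -0.5  0.1
  0.5 -0.3  1.2  0.4 -0.4 -0.6 -0.5 -0.8 -0.3  1.  -0.4 -0.6  0.6  0.1
  0.6  0.9  0.2 -0.9  0.5  0.3 -1.5 -0.6 -0.6  0.1  0.2 -1.1  0.6  0.2
  0.4 -0.3]
disc [0.5663 0.062  0.09  ] plain [ 0.6038 -0.052   0.09  ]
```

Request:
jog_arm(increments="1 -0.2 0 0.03 0; 1 -0.2 0 0.03 0; 1 0 0 0 0")

```text
t: 12.65
ee_pos: [0.5979, -0.27, 0.1204]
ee_rot: [0.05, 0.999, -0.0, -0.001]
force: [-5.2, 0.9, -1.6]
finger_gap: 0.0334
grasp_force: 60.0
```

```bash
python3 t2.py f -0.5
python3 - <<'E'
import cv2,numpy as np
g=cv2.cvtColor(cv2.imread('pics/fwrist.png'),6).astype(int)
print('col284',[(r,g[r,284]) for r in list(range(80,96,2))+list(range(125,155,2))+list(range(292,350,3))])
print('row165',[(c,g[165,c]) for c in list(range(248,264))+list(range(305,322))])
print('row285',[(c,g[285,c]) for c in list(range(232,248))+list(range(320,336))])
E
```

```text
12.65 [ 0.5979 -0.27    0.1204] [-5.2113  0.9333 -1.5662]
wrist [278.7 119.2] 0.86 tilt -33.3 miss mm 2.9
side [328.2 282.9] 0.74 tilt -32.7 miss mm 8.6
top [361.9 237.8] 0.83 tilt -35.0 miss mm 2.2
all -36.26909930298855 0.11918712999349702 [ 2.8  0.7 -0.1 -0.1  1.9  1.3 -3.7 -2.3  0.3 -2.3] [ 0.5277 -0.2629  0.0294]
col284 [(80, np.int64(148)), (82, np.int64(64)), (84, np.int64(0)), (86, np.int64(180)), (88, np.int64(43)), (90, np.int64(131)), (92, np.int64(172)), (94, np.int64(180)), (125, np.int64(194)), (127, np.int64(194)), (129, np.int64(189)), (131, np.int64(196)), (133, np.int64(208)), (135, np.int64(77)), (137, np.int64(88)), (139, np.int64(88)), (141, np.int64(87)), (143, np.int64(88)), (145, np.int64(88)), (147, np.int64(88)), (149, np.int64(88)), (151, np.int64(89)), (153, np.int64(88)), (292, np.int64(57)), (295, np.int64(57)), (298, np.int64(56)), (301, np.int64(55)), (304, np.int64(60)), (307, np.int64(63)), (310, np.int64(64)), (313, np.int64(60)), (316, np.int64(55)), (319, np.int64(56)), (322, np.int64(54)), (325, np.int64(57)), (328, np.int64(56)), (331, np.int64(
[... 815 characters left out ...]
(321, np.int64(88))]
row285 [(232, np.int64(78)), (233, np.int64(33)), (234, np.int64(10)), (235, np.int64(20)), (236, np.int64(41)), (237, np.int64(53)), (238, np.int64(53)), (239, np.int64(52)), (240, np.int64(55)), (241, np.int64(55)), (242, np.int64(56)), (243, np.int64(57)), (244, np.int64(54)), (245, np.int64(56)), (246, np.int64(56)), (247, np.int64(56)), (320, np.int64(57)), (321, np.int64(56)), (322, np.int64(56)), (323, np.int64(55)), (324, np.int64(54)), (325, np.int64(54)), (326, np.int64(52)), (327, np.int64(52)), (328, np.int64(54)), (329, np.int64(53)), (330, np.int64(32)), (331, np.int64(13)), (332, np.int64(18)), (333, np.int64(60)), (334, np.int64(97)), (335, np.int64(91))]
```

Run:
```python
from t3 import *
fitw([(253,134),(313,134)],[(238,306),(330,306)],82,-.5)
```

```text
tilt -30.774888983080054 h 0.13312996141907435 off [0.84584781 1.16394507] [-0.4 -0.3  1.7 -0.2  1.6  0.1 -3.  -0.   0.2  0.4  0.6  1.8]
```

Request:
jog_arm(increments="1 0 0 -0.5 0; 1 0 0 -1 0; 1 0 0 -1 0; 1 0 0 -1 0; 1 0 0 -1 1; 1 0 0 -1 1; 1 0 0 -0.5 1; 1 0 0 0 1; 1 0 0 0 1; 1 0 0 0 1")

```text
t: 14.25
ee_pos: [0.6003, -0.2704, 0.3034]
ee_rot: [0.288, 0.958, -0.0, 0.004]
force: [-0.0, -0.7, -2.9]
finger_gap: 0.0334
grasp_force: 60.1
```

Request:
jog_arm(increments="1 0 0 0 1; 1 0 0 0 1; 1 0 0 0 1; 1 0 0 0 1; 1 0 0 0 1; 1 0 0 0 1; 1 0 0 0 1; 1 0 0 0 1; 1 0 0 0 1; 1 0 0 0 1")

```text
t: 15.5
ee_pos: [0.6002, -0.2704, 0.3033]
ee_rot: [0.638, 0.77, 0.001, 0.004]
force: [0.6, -0.0, -2.7]
finger_gap: 0.0336
grasp_force: 60.1
```

Request:
jog_arm(increments="1 0 0 0 1; 1 0 0 0 1; 1 0 0 0 1; 1 0 0 0 1; 1 0 0 0 1; 1 0 0 0 1; 1 0 0 0 1; 1 0 0 0 1; 1 0 0 0 1; 1 0 0 0 1")

```text
t: 16.75
ee_pos: [0.6002, -0.2704, 0.3033]
ee_rot: [0.887, 0.461, 0.003, 0.003]
force: [0.3, 0.4, -2.6]
finger_gap: 0.0331
grasp_force: 60.1
```

Request:
jog_arm(increments="1 0 0 0 1; 1 0 0 0 1; 1 0 0 0 1; 1 0 0 0 1; 1 0 0 0 1; 1 0 0 0 1; 1 0 0 0 1; 1 0 0 0 1; 1 0 0 0 0")

```text
t: 17.88
ee_pos: [0.5997, -0.2703, 0.3028]
ee_rot: [0.987, 0.16, 0.003, 0.001]
force: [-0.5, 0.4, -2.1]
finger_gap: 0.0335
grasp_force: 60.1
```

```bash
python3 t2.py g -0.53; python3 -c "
from h import *
st()"
```

```text
17.875 [ 0.5997 -0.2703  0.3028] [-0.4741  0.3833 -2.0935]
wrist [282.3 121.5] 0.74 tilt -32.3 miss mm 0.2
side [372.  202.2] 0.59 tilt -31.2 miss mm 3.0
top [364.7 188.3] 0.85 tilt -32.6 miss mm 4.2
all -31.844369732663132 0.12865481318657473 [-0.2 -0.2 -0.  -1.7 -0.7 -3.1 -3.9 -0.2 -0.3  0.5] [ 0.6647 -0.249   0.1989]
t 18.175 q [-0.424  0.57   0.641  1.641  0.     2.397] pos [ 0.5984 -0.27    0.3008] R
 [[ 0.949  0.316  0.001]
 [ 0.316 -0.949 -0.   ]
 [ 0.001  0.    -1.   ]] f [-0.7  0.7 -2.4] gap 0.03331653596111722 60.05898356437683
```

Request:
jog_arm(increments="1 0 -1 0 0; 1 0 -1 0 0; 1 0 -1 0 0; 1 0 -1 0 0; 1 0 -1 0 0; 1 0 -1 0 0; 1 0 -1 0 0; 1 0 -1 0 0; 1 -0.1 -1 0 0; 1 -0.1 -1 0 0")

```text
t: 19.42
ee_pos: [0.4976, 0.0138, 0.3008]
ee_rot: [0.987, 0.16, 0.0, -0.0]
force: [0.4, 1.0, -2.3]
finger_gap: 0.0335
grasp_force: 60.8
```

Request:
jog_arm(increments="1 0 -0.85 0.5 0; 1 0 0 0.5 0; 1 0 0 0 0")

```text
t: 19.8
ee_pos: [0.489, 0.0374, 0.2697]
ee_rot: [0.987, 0.16, -0.001, -0.0]
force: [1.1, 0.1, -1.7]
finger_gap: 0.0332
grasp_force: 60.9
```

```bash
python3 t2.py i -0.55
python3 - <<'E'
from h import *
st()
for c in('wrist','side','top'):
  for th in('disc','strip_mid','plain_end'): print(c,th,[(np.round(d['uv'],1),round(d['p'],2)) for d in bot.place_of(th,c)[:1]])
E
```

```text
19.8 [0.489  0.0374 0.2697] [ 1.0774  0.0801 -1.7333]
wrist [277.9 126.5] 0.75 tilt -30.4 miss mm 3.3
side [262.4 174.1] 0.92 tilt -35.4 miss mm 0.3
top [257.8 229.7] 0.83 tilt -32.6 miss mm 1.7
all -33.704214151470666 0.12165270211798056 [-2.  -4.1 -0.   0.6  1.5  3.1 -1.7  0.2 -0.  -1.6] [0.5529 0.0587 0.1734]
t 20.1 q [0.075 0.213 0.037 1.393 0.    2.896] pos [0.4904 0.0367 0.2712] R
 [[ 0.949  0.314  0.001]
 [ 0.314 -0.949  0.   ]
 [ 0.001  0.    -1.   ]] f [-0.4 -0.4 -2.1] gap 0.03316070118187362 60.88144540786743
wrist disc []
wrist strip_mid [(array([351.4, 110.9]), 0.69)]
wrist plain_end [(array([410.4, 114.3]), 0.6)]
side disc [(array([266.7, 195.4]), 0.96)]
side strip_mid [(array([278.5, 203.6]), 0.78)]
side plain_end [(array([299. , 209.9]), 0.87)]
top disc [(array([260. , 227.5]), 0.69)]
top strip_mid [(array([280.5, 221.5]), 0.87)]
top plain_end [(array([296.1, 210.1]), 0.65)]
```

View pics/iwrist.png

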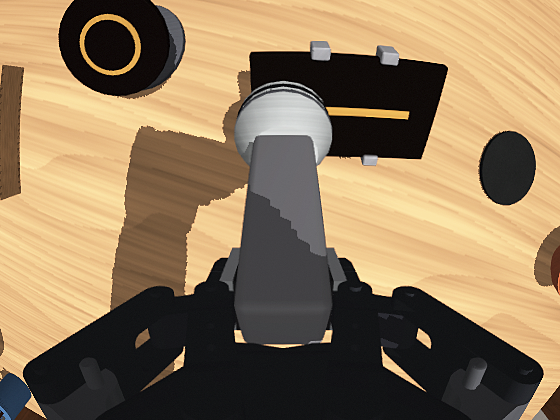

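```bash
cat > bf2.py <<'E'
exec(open('bf.py').read())
def M(p,Rm): A=np.eye(4);A[:3,:3]=Rm;A[:3,3]=p;return A
s=bot.snapshot('wrist');q=bot.get_state();K=s['camera_matrix']
E=s['world_to_cam']@M(q['ee_pos'],R.from_quat(q['ee_rot']).as_matrix())
W1=E@np.linalg.inv(M([.5234,.0594,.2449],np.array([[-.995,.103,-.001],[.103,.995,0],[.001,0,-1]])));W2=s['world_to_cam']
def projw(W,p):
    c=W[:3,:3]@p+W[:3,3];v=np.array([c[0],-c[1],-c[2]]);r=np.hypot(v[0],v[1]);return K[:2,2]+K[0,0]*np.arctan2(r,v[2])*v[:2]/r
V=[(W1,np.array([[-55,-90,0],[-55,90,0],[55,90,0],[0,60,0],[-57,-30,1.5],[-57,30,1.5],[57,-30,1.5],[57,30,1.5]])/1e3,
 np.array([(148,246),(300,180),(343,286),(290.5,242),(191,226),(242,201),(228,333),(284,312)])),
 (W2,np.array([[55,90,0],[55,-90,0],[-55,-90,0],[0,-62,0],[57,30,1.5],[57,-30,1.5],[-57,-30,1.5]])/1e3,
 np.array([(250,52),(447,66),(420.5,159),(409,116),(320,51),(388,56),(370,160)]))]
def res(v,wf=1):
    x=v[:5]
    a=[(proj(S[c],bp(x,p))-o+v[5+2*j:7+2*j]) for j,c in enumerate(('side','top')) for i,(p,o) in enumerate(zip(B,ob[c])) if not(c=='side' and i==2)]
    w=[projw(W,bp(x,p))-o+v[9+2*k:11+2*k] for k,(W,P,O) in enumerate(V) for p,o in zip(P,O)]
    return np.concatenate([wf*np.ravel(a),.7*np.ravel(w),v[5:7],v[7:9]*1.5,v[9:]*.5])
if __name__=='__main__':
  for wf in(1,.1):
    r=least_squares(res,np.r_[b,np.zeros(8)],loss='soft_l1',args=(wf,));x=r.x;C=np.linalg.inv(r.jac.T@r.jac)
    print(x,'lean',np.degrees(x[4]),'sd',np.degrees(np.sqrt(C[4,4])),'yaw',np.degrees(x[3]),'z sd',C[2,2]**.5);print(np.round(res(x),1))
    n=R.from_euler('ZY',[x[3],-x[4]]).apply([0,0,1]);d=bp(x,np.array([0,.06,0]));e=bp(x,np.array([0,-.06,0]));print('disc',d,'plain',e,n)
    for p in(d,e):
        for tl in(x[4],np.radians(32.)):
            ax=np.array([-np.sin(tl)*np.cos(x[3]),-np.sin(tl)*np.sin(x[3]),np.cos(tl)]);print('TCP',p+.03*n+.127*ax-[0,0,.005])
E
python3 bf2.py
```

```text
[ 0.5857  0.0047  0.0903  0.3141  0.5235 -0.038  -0.9652  0.3515  0.3055
  1.6262 -1.1385  1.1262 -0.3701] lean 29.993853851849625 sd 1.079268109997161 yaw 17.993954172830342 z sd 0.0017793517362194803
[ 0.5 -0.4 -0.1  0.9 -1.7 -0.4  0.3 -0.   0.3  1.2 -1.5  0.5 -0.4 -0.
  0.6 -0.2  1.2  0.4 -0.4 -0.7 -0.4 -0.8 -0.7  0.9 -0.3 -0.7  0.8  0.3
  0.8  1.  -0.  -1.   0.4  0.3 -1.3 -0.6 -0.5  0.3 -0.1  0.4 -0.1  0.1
  0.1  0.3 -0.2 -1.6  0.3  0.3  0.1  0.3 -0.5 -0.4 -0.  -1.   0.5  0.5
  0.8 -0.6  0.6 -0.2]
disc [0.5672 0.0618 0.0903] plain [ 0.6042 -0.0524  0.0903] [-0.4755 -0.1544  0.8661]
TCP [0.4925 0.0375 0.2213]
TCP [0.4889 0.0363 0.219 ]
TCP [ 0.5296 -0.0766  0.2213]
TCP [ 0.526  -0.0778  0.219 ]
[ 0.5861  0.0049  0.0894  0.3144  0.5136  0.0013 -0.0686  0.0147  0.0147
  1.4153 -1.0486  1.421  -0.0006] lean 29.429280275800895 sd 1.2197897042056964 yaw 18.013707920396527 z sd 0.0019187864774929434
[ 0.6  0.8  0.   2.1 -1.6  0.6  0.4  1.1  0.4  2.3 -1.9  0.  -0.9 -0.5
  0.2 -0.5  0.8  0.1 -0.8 -1.1 -0.8 -1.2 -0.6  0.9 -0.4 -0.6  0.7  0.2
  0.8  1.1 -0.  -0.9  0.4  0.3 -1.  -0.7 -0.3  0.1  0.1  0.4 -0.4 -0.1
  0.2  0.4 -0.2 -1.7  0.3  0.3 -0.1  0.2 -0.4 -0.3  0.  -0.1  0.   0.
  0.7 -0.5  0.7 -0. ]
disc [0.5676 0.0619 0.0894] plain [ 0.6047 -0.0522  0.0894] [-0.4673 -0.1519  0.871 ]
TCP [0.4942 0.0381 0.2211]
TCP [0.4895 0.0366 0.2182]
TCP [ 0.5313 -0.076   0.2211]
TCP [ 0.5267 -0.0776  0.2182]
```

Request:
jog_arm(increments="1 0 0 0.5 0; 1 0 0 0.5 0; 1 0 0 0.4 0; 1 0 0 0.3 0; 1 0 0 0 0; 1 0 0 0 0")

```text
t: 21.45
ee_pos: [0.4902, 0.0371, 0.2198]
ee_rot: [0.987, 0.16, 0.0, 0.0]
force: [0.4, -0.1, -2.3]
finger_gap: 0.0332
grasp_force: 61.0
```

```bash
python3 t2.py j -0.55
python3 - <<'E'
import cv2,numpy as np
a=cv2.imread('pics/jside.png')[120:270,200:350];b=cv2.imread('pics/jwrist.png')[20:340,200:480]
cv2.imwrite('pics/j1.png',np.hstack([cv2.resize(a,(400,400),interpolation=3),cv2.resize(b,(350,400),interpolation=3)]))
E
```

```text
21.45 [0.4902 0.0371 0.2198] [ 0.4441 -0.1106 -2.2764]
wrist [283.9 124.4] 0.63 tilt -31.2 miss mm 0.9
side [261.8 190.1] 0.59 tilt -33.9 miss mm 2.4
top [259.4 231.8] 0.58 tilt -28.9 miss mm 1.7
all -32.32669937060449 0.1203645156105459 [ 0.4  1.6 -0.   0.   1.2  1.8 -0.3 -3.5 -0.1 -2. ] [0.5514 0.0574 0.1232]
```

View pics/j1.png

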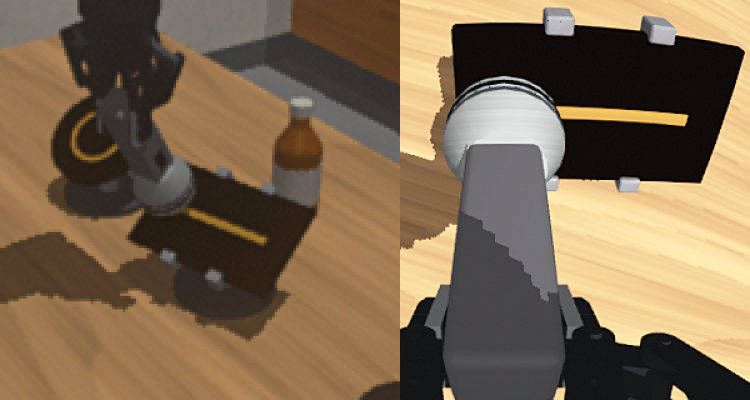

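Request:
jog_arm(increments="1 0 0 0 0; 1 0 0 0 0; 1 0 0 0 0; 1 0 0 0 0; 1 0 0 0 0; 1 0 0 0 0; 1 0 0 0 0; 1 0 0 0 0; 1 0 0 0 0; 1 0 0 0 0")

```text
t: 23.0
ee_pos: [0.4899, 0.037, 0.2195]
ee_rot: [0.987, 0.16, -0.0, 0.0]
force: [0.7, 0.1, -2.2]
finger_gap: 0.0333
grasp_force: 61.0
```

Request:
jog_arm(increments="1 0 0 0 0; 1 0 0 0 0; 1 0 0 0 0; 1 0 0 0 0; 1 0 0 0 0; 1 0 0 0 0; 1 0 0 0 0; 1 0 0 0 0; 1 0 0.1 0 0; 1 0 0.15 0 0")

```text
t: 24.25
ee_pos: [0.4923, 0.0297, 0.2195]
ee_rot: [0.987, 0.16, 0.0, 0.0]
force: [0.4, -0.5, -3.0]
finger_gap: 0.0336
grasp_force: 61.0
```

Request:
jog_arm(increments="1 0 0.2 0 0; 1 0 0.2 0 0; 1 0 0.2 0 0; 1 0 0.2 0 0; 1 0 0.2 0 0; 1 0 0.2 0 0; 1 0 0.2 0 0; 1 0 0.2 0 0; 1 0 0.2 0 0; 1 0 0.2 0 0")

```text
t: 25.5
ee_pos: [0.5113, -0.0274, 0.2195]
ee_rot: [0.987, 0.16, 0.0, -0.0]
force: [0.1, 0.9, -2.6]
finger_gap: 0.0334
grasp_force: 61.0
```

Request:
jog_arm(increments="1 0 0.2 0 0; 1 0 0.2 0 0; 1 0 0.2 0 0; 1 0 0.2 0 0; 1 0 0.2 0 0; 1 0 0.2 0 0; 1 0 0.2 0 0")

```text
t: 26.38
ee_pos: [0.5245, -0.0672, 0.2195]
ee_rot: [0.987, 0.16, 0.0, -0.0]
force: [-0.2, 0.0, -2.4]
finger_gap: 0.0335
grasp_force: 61.0
```

Request:
jog_arm(increments="1 0 0.2 0 0; 1 0 0.1 0 0; 1 0 0 0 0; 1 0 0 0 0; 1 0 0 0 0; 1 0 0 0 0; 1 0 0 0 0; 1 0 0 0 0; 1 0 0 0 0; 1 0 0 0 0")

```text
t: 27.62
ee_pos: [0.5273, -0.0754, 0.2195]
ee_rot: [0.987, 0.16, 0.0, 0.0]
force: [-0.3, -0.1, -2.5]
finger_gap: 0.0337
grasp_force: 61.0
```

Request:
jog_arm(increments="1 0 0 0 0; 1 0 0 0 0; 1 0 0 0 0; 1 0 0 0 0; 1 0 0 0 0; 1 0 0 0 0; 1 0 0 0 0; 1 0 0 0 0; 1 0 0 0 0; 1 0 0 0 0")

```text
t: 28.88
ee_pos: [0.5273, -0.0754, 0.2195]
ee_rot: [0.987, 0.16, 0.0, 0.0]
force: [-0.3, 0.6, -2.9]
finger_gap: 0.0331
grasp_force: 61.0
```

```bash
python3 t2.py k -0.55;python3 -c "
from h import *
st()"
```

```text
28.875 [ 0.5273 -0.0754  0.2195] [-0.28    0.6064 -2.8536]
wrist [284.1 123.2] 0.97 tilt -31.6 miss mm 1.1
side [296.4 204.7] 0.72 tilt -32.9 miss mm 0.2
top [296.1 215.7] 0.44 tilt -33.8 miss mm 1.2
all -32.82384189128947 0.12662438727935138 [ 1.7 -1.6  0.  -0.   0.   0.  -1.8  1.6 -0.1 -0.1] [ 0.5924 -0.0538  0.1181]
t 29.175 q [-0.142  0.317  0.041  1.295  0.     2.679] pos [ 0.5273 -0.0754  0.2195] R
 [[ 0.949  0.315  0.   ]
 [ 0.315 -0.949  0.   ]
 [ 0.    -0.    -1.   ]] f [-0.1 -0.5 -2.8] gap 0.03314324892571587 61.01758360862732
```

Request:
jog_arm(increments="1 0 0 -0.7 0; 1 0 0 -1 0; 1 0 0 -1 0; 1 -0.3 0.9 0 0; 1 -0.3 0.9 0 0; 1 -0.4 0.9 0 0; 1 -0.4 0.9 0 0; 1 -0.4 0.9 0 0; 1 -0.4 0.9 0 0; 1 -0.4 0.9 0 0")

```text
t: 30.42
ee_pos: [0.5126, -0.2803, 0.3005]
ee_rot: [0.987, 0.16, -0.0, 0.0]
force: [-0.2, -0.0, -2.9]
finger_gap: 0.0332
grasp_force: 61.0
```

Request:
jog_arm(increments="1 -0.15 0.8 0.5 0; 1 0 0 1 0; 1 0 0 1 0; 1 0 0 1 0; 1 0 0 0.5 0; 1 0 0 0 0")

```text
t: 31.18
ee_pos: [0.5154, -0.303, 0.1788]
ee_rot: [0.987, 0.16, -0.001, -0.001]
force: [1.2, -0.6, -2.0]
finger_gap: 0.0336
grasp_force: 61.1
```

```bash
python3 t2.py l -0.55
python3 - <<'E'
from h import *
st()
S={}
for c in('wrist','side','top'):
    S[c]=snap(c)
    L=bot.trace('pad',c)
    for d in L[:1]:
        m=d['mask'].astype(np.uint8);h=cv2.convexHull(cv2.findNonZero(m));e=cv2.fitEllipse(h)
        print(c,d['p'],np.round(e[0],1),np.round(e[1],1),atz(ray(S[c],e[0],c),.008))
E
```

```text
31.175 [ 0.5154 -0.303   0.1788] [ 1.2021 -0.5916 -1.9854]
wrist [278.8 122.9] 0.86 tilt -31.7 miss mm 2.6
side [353.6 260.8] 0.95 tilt -36.9 miss mm 1.7
top [373.  218.5] 0.79 tilt -33.7 miss mm 6.5
all -35.60412541881524 0.11875062591237397 [-1.6 -3.1 -0.   2.2  1.4  3.2  4.4  2.2 -0.2 -2.5] [ 0.5807 -0.2811  0.0871]
t 31.475 q [-0.532  0.467  0.167  1.268  0.     2.289] pos [ 0.5168 -0.304   0.1819] R
 [[ 0.949  0.315  0.002]
 [ 0.315 -0.949 -0.001]
 [ 0.002  0.002 -1.   ]] f [ 0.1  0.1 -2.7] gap 0.03330741145014251 61.077879667282104
wrist 0.24 [455.3 249.9] [ 98.9 119.7] [ 0.5192974  -0.50572799  0.008     ]
side 0.77 [354.5 279.1] [29.1 44.6] [ 0.61027019 -0.27371193  0.008     ]
top 0.8 [363.8 209.4] [33.9 34.5] [ 0.61534916 -0.27085325  0.008     ]
```

View pics/lwrist.png

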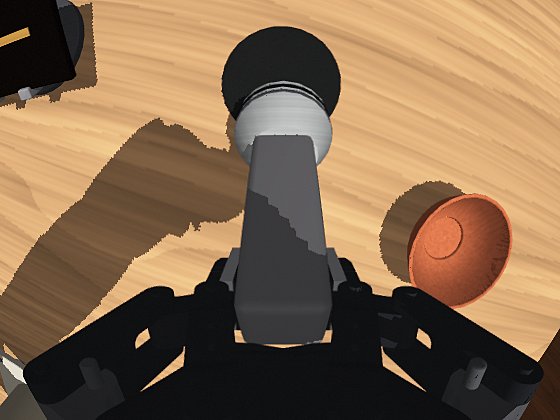

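Request:
jog_arm(increments="1 0 0 0.6 0; 1 0 0 0.6 0; 1 0 0 0.5 0; 1 0 0 0.15 0; 1 0 0 0.1 0; 1 0 0 0.1 0; 1 0 0 0 0")

```text
t: 32.65
ee_pos: [0.5166, -0.3038, 0.1204]
ee_rot: [0.987, 0.16, 0.001, 0.001]
force: [-1.4, 1.6, 2.1]
finger_gap: 0.0332
grasp_force: 61.9
```

Request:
jog_arm(increments="1 0.25 0 0 0; 1 0.25 0 0 0; 1 0.25 0 -0.03 0; 1 0.25 0 -0.03 0; 1 0 0 0 0")

```text
t: 33.28
ee_pos: [0.5446, -0.295, 0.1263]
ee_rot: [0.987, 0.16, 0.001, 0.002]
force: [-9.3, 1.7, 21.7]
finger_gap: 0.0335
grasp_force: 64.2
```

```bash
python3 t2.py m -0.3
```

```text
33.275 [ 0.5446 -0.295   0.1263] [-9.31    1.6653 21.746 ]
wrist [281.2 161.5] 0.95 tilt -17.3 miss mm 1.0
side [351.2 283. ] 0.62 tilt -21.5 miss mm 1.6
top [369.1 219.4] 0.62 tilt -18.1 miss mm 3.3
all -19.346846394140808 0.12038021903573548 [-0.6 -1.5  0.1  1.9  1.7  2.8  2.2  0.3  0.  -2. ] [ 0.5828 -0.2829  0.0177]
```

Request:
jog_arm(increments="1 0.25 0 -0.02 0; 1 0.25 0 -0.02 0; 1 0.25 0 -0.02 0; 1 0.25 0 0 0; 1 0.2 0 0 0; 1 0 0 0 0")

```text
t: 34.33
ee_pos: [0.5797, -0.283, 0.1259]
ee_rot: [0.987, 0.16, 0.001, 0.001]
force: [-2.6, 1.0, 10.3]
finger_gap: 0.0331
grasp_force: 62.9
```

```bash
python3 t2.py n -0.05
```

```text
34.325 [ 0.5797 -0.283   0.1259] [-2.58    0.966  10.3479]
wrist [282.2 207.5] 0.86 tilt -0.2 miss mm 0.3
side [238.2 191.6] 0.71 tilt 131.4 miss mm 212.0
top [371.7 220.5] 0.54 tilt 1.9 miss mm 11.4
all -19.29958287480659 -0.11012275381010855 [ -29.9   88.8   -0.2 -103.4  -72.3 -199.7  -37.4   26.5   -5.8  -71.1] [ 0.5449 -0.2943  0.2348]
```

Request:
jog_arm(increments="1 0 0 -0.5 0; 1 0.6 0 0 0; 1 0.55 0 0 0; 1 0 0 0.3 0; 1 0 0 0.15 0; 1 0 0 0.1 0; 1 0 0 0.1 0; 1 0 0 0 0; 1 0 0 0 0")

```text
t: 35.75
ee_pos: [0.6135, -0.2712, 0.1257]
ee_rot: [0.987, 0.16, 0.005, 0.001]
force: [-3.7, 6.1, 24.8]
finger_gap: 0.0334
grasp_force: 64.5
```

```bash
python3 t2.py o -0.01
python3 - <<'E'
import cv2,numpy as np
a=cv2.imread('pics/oside.png')[170:320,280:430];b=cv2.imread('pics/owrist.png')[60:380,140:420]
cv2.imwrite('pics/o1.png',np.hstack([cv2.resize(a,(400,400),interpolation=3),cv2.resize(b,(350,400),interpolation=3)]))
E
```

```text
35.75 [ 0.6135 -0.2712  0.1257] [-3.6692  6.0753 24.8256]
wrist [282. 209.] 0.85 tilt 0.3 miss mm 0.5
side [353.1 273.7] 0.76 tilt -5.0 miss mm 11.6
top [363.3 208.9] 0.45 tilt -1.3 miss mm 0.5
all -1.0519682269626147 0.11488992178604683 [-0.6  0.2  0.1 -4.9 -1.3 -5.4 -2.6  0.  -0.2 -3.6] [ 0.6166 -0.2706  0.0158]
```

View pics/o1.png

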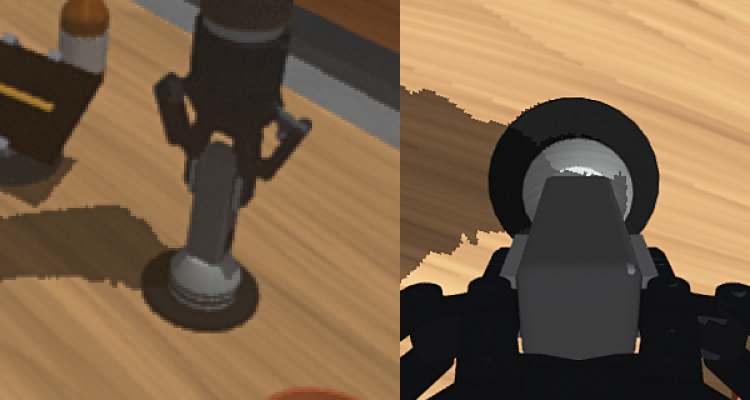

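Request:
jog_arm(increments="1 0 0 -0.07 0; 1 0 0 0 0; -1 0 0 0 0; -1 0 0 0 0; -1 0 0 0 0; -1 0 0 0 0; -1 0 0 0 0; -1 0 0 -0.5 0; -1 0 0 -1 0; -1 0 0 -1 0")

```text
t: 37.3
ee_pos: [0.6116, -0.2719, 0.1971]
ee_rot: [0.987, 0.16, 0.0, 0.0]
force: [-0.0, -0.3, 0.3]
finger_gap: 0.0854
grasp_force: 0.0
```

Request:
jog_arm(increments="-1 0 0 -1 0; -1 0 0 -1 0; -1 -0.5 0 -0.5 0; -1 0 0 0 0; -1 0 0 0 0")

```text
t: 37.92
ee_pos: [0.5965, -0.2766, 0.2692]
ee_rot: [0.987, 0.159, -0.001, -0.001]
force: [-0.8, 0.1, -0.1]
finger_gap: 0.0854
grasp_force: 0.0
```

Run:
```python
from h import *
st();S={c:snap(c,'p'+c) for c in('side','top','wrist')}
for th in('lamp','pad','bowl','bottle','egg_box'):
    rs=[ray(S[c],d['uv'],c) for c in S for d in bot.place_of(th,c)[:1] if d['p']>.5]
    if len(rs)>1:print(th,*tri(rs))
a=cv2.imread('pics/pside.png')[170:320,280:430];b=cv2.imread('pics/pwrist.png')[60:380,140:420]
cv2.imwrite('pics/p1.png',np.hstack([cv2.resize(a,(400,400),interpolation=3),cv2.resize(b,(350,400),interpolation=3)]))
```

```text
t 37.925 q [-0.434  0.571  0.562  1.563  0.     2.387] pos [ 0.5965 -0.2766  0.2692] R
 [[ 0.949  0.315 -0.002]
 [ 0.315 -0.949  0.001]
 [-0.001 -0.001 -1.   ]] f [-0.8  0.1 -0.1] gap 0.0854274047271775 0.0
lamp [ 0.61151203 -0.27013368  0.01326184] [3.4, 2.1, 2.5]
pad [ 0.61791472 -0.27031776  0.00852378] [0.8, 0.8]
bowl [ 0.52293349 -0.48088015  0.00212376] [4.0, 4.0]
bottle [0.77837936 0.10169519 0.00080053] [5.8, 5.8]
egg_box [0.42455691 0.52507782 0.0098404 ] [3.0, 3.0]
```

View pics/p1.png

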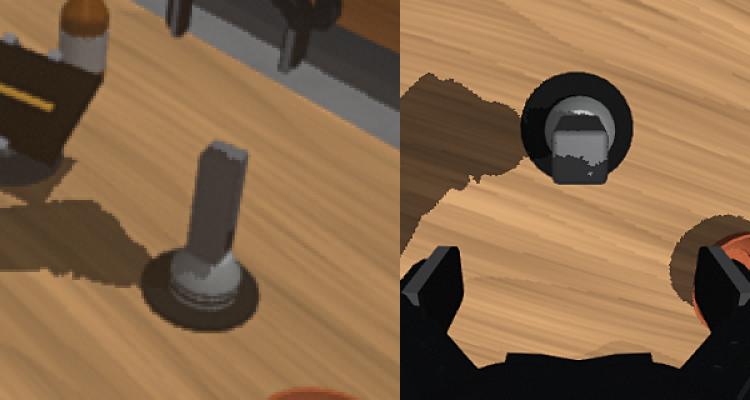

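The picture shows the lamp standing upright, wholly on the pad and close to its centre, with the gripper clear of it.

```bash
python3 -c "
from plant import bot
print(bot.hand_in())"
```

```text
the job is handed in; nothing more can be done
None
```

The job is handed in with no verdict shown: by my estimates the lamp was held about 2.5 s over the disc and 2.4 s over the plain end, about 3 cm off and within 1–3° of square, swept at about 5 cm/s, and left upright wholly on its pad at 37.9 s of the 67 s. To get the tilt, I pivoted the lamp in the grip by pushing its head against the pad's edge.

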